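# Refit the blade guard on the webbing cutter

## Robot

A 6-joint arm with a two-finger parallel gripper is mounted at the origin on the work surface. World frame = base frame: x ahead of the robot, y to its left, z up, the work surface at z = 0. Lengths are in m, angles in rad, forces in N, time in s.
With the tool pointing down it reaches from about 0.3 to 0.85 m from the base axis. Payload 5.4 kg.
Tool frame: the origin (TCP) lies midway between the tips of the shut fingers; the grasp point (between the pads) lies 19 mm behind it; x points along the fingers, y is the direction in which the jaws open and shut, and the axes are right-handed (so a half turn about x gives the same grasp; the last joint's range is limited). The gripper opens to 85 mm and grips with 20 to 120 N. Pads are 22 mm wide; open, the fingers measure 114 mm over their backs; the gripper's body (76 mm by 85 mm) begins 54 mm behind the grasp point. The pads swing forward as they close: fully open they stand 13 mm farther back than shut.
Start: joints at [-1.444, 0.158, 1.597, -0, 1.386, -0.21], TCP at [0.19, -0.543, 0.231] pointing down, gripper open.
Joint ranges: [-2.91, 2.91], [-0.94, 2.29], [0.18, 2.7], [-1.29, 4.43], [0.17, 2.64], [-3, 3]. Speed limits (rad/s): [2.57, 2.57, 3.14, 3.14, 3.14, 3.14].

## Interface

Orientations are given as a unit quaternion [x, y, z, w].
In Python, from workcell import robot gives the robot as it stands.
- The arm moves only by the tool move_arm, never from a script. Its arguments are lists of equal length, an entry for each row: "turn": the turn, a rotation vector about the tool's x, y, z normalised to -1 to 1, where 1 is 0.15 rad, a list of three; "dp": the shift along the tool's x, y, z normalised to -1 to 1, where 1 is 40 mm, a list of three; "gripper": the closure, from -1 (fully open) to 1 (shut), so that 0 is half open. In form: {"turn": [[ax, ay, az], ...], "dp": [[x, y, z], ...], "gripper": [gripper, ...]}. A call has 1 to 12 rows; each row shifts and turns the commanded pose from where the row before left it, along the tool's axes as they then stand; what a row does not reach is not made up. A row lasts 1/8 s, in which the tool goes at most 62.5 mm and 10.7 degrees, less where a joint would pass 70% of its speed; a pose out of reach is approached as far as the arm can. A call with a number of a shift or a turn outside -1 to 1 is refused whole. A call with a gripper value outside its range is refused whole. The fingers move at their own pace and stop on an object; "squeeze" is the grip in N (left out, the last holds). Time passes only in rows, so rows that do not move let the fingers close. It gives the time, the measured TCP pose, the force and the opening at its end, in the units of the state.
- robot.state(): the state, without advancing time (a new reading comes with each control period).
- robot.camera(name): name is "scene" or "top" or "wrist"; returns a dict with "img" (420x560x3 uint8, red, green, blue), "depth" (420x560 float32, m along the optical axis (not along the pixel's ray), 0 where there is no reading), "vfov" (degrees; the focal length in pixels is half the picture's height over the tangent of half this angle, whatever the lens; pixels are square), "cx", "cy" (the principal point, pixels), "R" (3x3) and "t" (3): a world point X has camera coordinates R X + t. Camera axes: x right, y down, z forward; pixel columns grow to the right and rows downward; lengths in m; the calibration is good to about 2 mm. A picture is of the moment at which its call begins.
- robot.sign_off(): hands the job in, once; it reports no verdict.
The state is a dict: "t": time; "q": joint angles; "qvel": joint speeds; "tau": joint torques, N m; "position": TCP position; "ee_rot": TCP orientation; "ft_force": force on the tool from outside, world axes, zero at the start; "torque": the same for the moment, N m; "grip_width": finger opening in m.
Only numpy, scipy, OpenCV 4.12 (cv2) and the standard library are available. Lean on these libraries where they do the work, as an engineer would, in place of code of your own. Each camera call takes 0.05 s, during which the arm holds its last target. There are 200 camera calls.

## Task

The blade of the bench webbing cutter has been changed: pick up its black blade guard (the hood with two clip arms), set it squarely over the blade head, and press it straight down by feel until both clip arms have snapped under the head's rim. Press no harder than it takes, never more than 30 N on the machine, or the plastic cracks; let go of the guard and leave the roller cover, the wrench and the blade box beside it where they are.

Things in the scene. Friction and masses are not known exactly. Their poses are not given: they have to be found in the camera images.
- machine: The bench webbing cutter: a heavy, fixed, light-grey case 300 x 180 mm, 100 mm high, with a sloping key console (to 140 mm) at the far end. Origin on the table under the centre of its blade head; the case runs from x = -85 to +215 mm and y = -90 to +90 mm about it; z up. Beside the head, at |y| 57 to 91 mm, stand a roller pair and an exit lip, at most 128 mm above the table.
- head_foot (a point): Point on the case top (100 mm above the table), on the blade head's axis; axes as the machine's. The head: a plinth, on it the rim (flat aluminium flange 114 x by 92 y, 4 mm thick), on that an upstand of thin walls 94 x by 80 y outside, 22 mm high, its top 6 mm sloped in by 3 mm. Thumbscrews set the head's height: the rim's top is 22 to 32 mm above this point, not measured, fixed in the job.
- guard_centre (a point): Centre of the black plastic blade guard (about 130 g), 39.5 mm above the feet of its clip arms, on which it stands; x from front to back clip arm (the two ends are alike: it fits either way round), z up. Hood 104 x by 90 y outside, inside 97 x by 83 y, open below: lower edge 19.5 mm below this point, flat top 14.5 mm above it. Home: lower edge on the rim's top.
- guard_rib (a point): Middle of the guard's finger rib, to hold it by: a bar 14 mm thick (x), 50 mm long (y), 25 mm high, standing on the middle of the hood's top. The point is 27 mm above guard_centre, 12.5 mm above the hood's top.
- clip_front (a joint): Angle (rad) of the clip arm at the guard's -x end: 0 relaxed, about 0.08 when spread by the rim, 0 again once snapped. Arms 40 mm wide hang outside both x ends (124 mm over both), 20 mm lower than the hood. Their sloped noses meet the rim's edge with the hood's lower edge 15 mm above the rim.
- clip_back (a joint): The same for the arm at the +x end. Pressed on, both arms spread 3 mm, the force rising over 8 mm to a peak of 8 to 14 N (friction varies), then dropping to 2 to 5 N while the noses slide down the rim edge for 4 mm; then they snap under it, and after about 1 mm free the hood stands on the rim and the resistance turns hard.
- roller_cover: the feed-roller cover of the cutter, a plain black box lid 120 x 70 x 32 mm with the same finger rib as the guard but no clip arms; not to be fitted now. Origin at the centre of its underside
- wrench: a 150 mm open wrench lying on the bench beside the cutter. Origin under its middle
- blade_box: a small cardboard box of spare blades, 75 x 45 x 22 mm. Origin at the centre of its underside
There are look-alikes about, which are no part of the job. What is shaped like the part that bears guard_centre but blue or red is not meant.

How it is judged:
By the outcome, as a careful person would: the job done as asked, in the order asked, and still so for the second after the job is handed in, with the robot touching nothing.
It also fails if it takes over 51 s, if anything falls off the work surface, if the arm or the gripper's body presses on something with over 40 N, if the wrist force passes 120 N, or if a joint passes its speed limit or range.

## Working session

There is one attempt and no reset: what is moved stays moved. The work goes in short steps, Python scripts to look and compute and a tool call to move; the robot and the scene stay as the last step left them, time stands still between calls to the robot, and variables do not carry over. Pictures are saved under pics/ and viewed, on a budget of 10 in all, crops included, one or two more only if the job needs it, and the job is handed in when it is done.

Besides the shell and the picture viewer there is one more tool, called by a JSON object that holds its "api" and its "payload". move_arm: Moves the arm, as the interface text tells. Scaled input: -1 to 1 covers 40 mm each way for a shift and 0.15 rad each way for a turn. Its arguments: {"type":"object","properties":{"turn":{"type":"array"},"dp":{"type":"array"},"gripper":{"type":"array"},"squeeze":{"type":"number"}},"required":["turn","dp","gripper"]}

```bash
mkdir -p pics; cat > h.py <<'E'
import numpy as np, cv2
from workcell import robot
def cloud(c):
    h,w=c["depth"].shape; f=h/2/np.tan(np.radians(c["vfov"])/2)
    v,u=np.mgrid[:h,:w]; d=c["depth"]
    P=np.stack([(u-c["cx"])/f*d,(v-c["cy"])/f*d,d],-1)
    return (P-c["t"])@c["R"]
def save(c,n): cv2.imwrite(f"pics/{n}.png",c["img"][:,:,::-1])
E
python3 - <<'E'
from h import *
for n in("top","scene"):
    c=robot.camera(n); save(c,n+"0"); np.savez("/tmp/"+n,**c); print(n,c["vfov"],c["cx"],c["cy"],c["R"].round(3).tolist(),c["t"], (c["depth"]==0).mean())
print(robot.state())
E
```

```text
top 46.488300149355524 275.7993925841378 208.47759059301615 [[-0.016, -1.0, -0.005], [-0.989, 0.017, -0.146], [0.146, 0.003, -0.989]] [-0.05197716  0.46354786  1.53401227] 0.004111394557823129
scene 57.84298273086031 276.12999204572736 208.50518386619575 [[-0.268, 0.963, -0.006], [0.725, 0.198, -0.659], [-0.634, -0.181, -0.752]] [ 0.16570552 -0.27074029  1.40307447] 0.004056122448979592
{'t': 0.1, 'q': array([-1.44410469e+00,  1.59019966e-01,  1.59814820e+00,  3.22213889e-05,
        1.38620602e+00, -2.10085960e-01]), 'qvel': array([ 0.00160602, -0.00186443, -0.00155119, -0.00245075,  0.0008326 ,
       -0.00200109]), 'tau': array([ 3.97411677e-04, -3.96989179e+01, -3.32338393e+01, -1.88901577e-04,
        4.12259848e-03, -7.11925793e-06]), 'position': array([ 0.1899319 , -0.54213193,  0.23037531]), 'ee_rot': array([ 0.69714303,  0.1191337 , -0.69706815,  0.11787599]), 'ft_force': array([-0.30265607,  0.73292945, -1.15673666]), 'torque': array([ 0.04641406,  0.0081991 , -0.01408709]), 'grip_width': 0.0854987746384167}
```

View pics/top0.png

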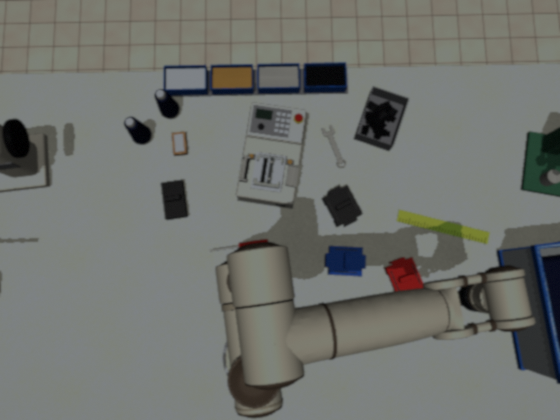

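View pics/scene0.png

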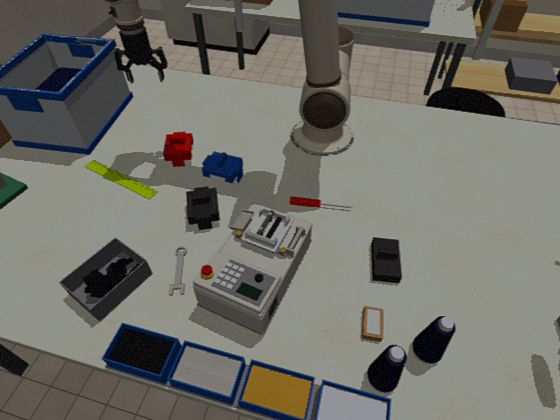

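The top view shows the guard (black, with clip arms) at about (342,205), the machine head at (267,170) and the roller cover at (175,200). The scene view shows the guard at (202,207) and the head at (270,228). Next I measure both with the depth readings.

```bash
python3 - <<'E'
from h import *
for n,gb,hb in(("top",(315,180,370,232),(230,95,315,210)),("scene",(180,180,225,235),(190,195,320,335))):
    c=dict(np.load(f"/tmp/{n}.npz")); P=cloud(c); g=c["img"].max(-1)
    x0,y0,x1,y1=gb; Q=P[y0:y1,x0:x1].reshape(-1,3); k=Q[:,2]>.02
    Q=Q[k]; print(n,"guard z hist",np.histogram(Q[:,2],bins=np.arange(.01,.11,.005)))
    for lo,hi in((.045,.062),(.07,.09)):
        S=Q[(Q[:,2]>lo)&(Q[:,2]<hi)]
        if len(S)>5: print(lo,len(S),"zmed",np.median(S[:,2]),"mean",S.mean(0),cv2.minAreaRect((S[:,:2]*1000).astype(np.float32)))
    x0,y0,x1,y1=hb; Q=P[y0:y1,x0:x1].reshape(-1,3)
    S=Q[Q[:,2]>.085]; print("machine",len(S),cv2.minAreaRect((S[:,:2]*1000).astype(np.float32)),"\n",np.histogram(S[:,2],bins=np.arange(.08,.17,.003)))
    S=Q[(Q[:,2]>.138)]; print("hi", [(p*1000).round().astype(int).tolist() for p in S[::8]])
    I=cv2.resize(c["img"][y0:y1,x0:x1,::-1],None,fx=4,fy=4,interpolation=cv2.INTER_CUBIC)
    x0,y0,x1,y1=gb; J=cv2.resize(c["img"][y0:y1,x0:x1,::-1],None,fx=4,fy=4,interpolation=cv2.INTER_CUBIC)
    J=cv2.convertScaleAbs(J,alpha=2)
    if n=="top":
        o=np.zeros((max(I.shape[0],J.shape[0]),I.shape[1]+J.shape[1],3),np.uint8); o[:I.shape[0],:I.shape[1]]=I; o[:J.shape[0],I.shape[1]:]=J
        cv2.imwrite("pics/crop1.png",o)
E
```

```text
top guard z hist (array([  0,   0,   5,   4,   5,   8,  12,  95, 433, 373,  39,   4,  13,
        34,  30,   0,   0,   0,   0]), array([0.01 , 0.015, 0.02 , 0.025, 0.03 , 0.035, 0.04 , 0.045, 0.05 ,
       0.055, 0.06 , 0.065, 0.07 , 0.075, 0.08 , 0.085, 0.09 , 0.095,
       0.1  , 0.105]))
0.045 933 zmed 0.05436848309506825 mean [ 0.46531026 -0.26834331  0.05438296] ((466.6127624511719, -269.39569091796875), (123.60932159423828, 91.44084167480469), 26.01453399658203)
0.07 77 zmed 0.07913869836447716 mean [ 0.46637515 -0.26876432  0.07866267] ((466.3815002441406, -268.71612548828125), (13.97268009185791, 49.375274658203125), 25.715343475341797)
machine 5536 ((510.18701171875, -28.248031616210938), (181.02626037597656, 533.5585327148438), 80.2177734375) 
 (array([  0,   1,   8,  29, 132, 404, 632, 511, 225,  83,  92, 195, 360,
       560, 701, 577, 407, 194,  82,  26,  64,  88,  79,  38,  10,   3,
         1,   0,   0,   0]), array([0.08 , 0.083, 0.086, 0.089, 0.092, 0.095, 0.098, 0.101, 0.104,
       0.107, 0.11 , 0.113, 0.116, 0.119, 0.122, 0.125, 0.128, 0.131,
       0.134, 0.137, 
[... 2446 characters left out ...]
51], [586, -42, 149], [591, -43, 151], [592, -42, 149], [598, -50, 150], [603, -77, 143], [601, -50, 149], [604, -77, 140], [602, -57, 144], [605, -67, 141], [604, -46, 146], [606, -53, 143], [610, -55, 143], [606, -36, 145], [609, -40, 143], [610, -45, 139], [610, -24, 146], [612, -31, 142], [608, -10, 145], [612, -26, 140], [610, -7, 145], [616, -10, 146], [613, -4, 141], [1130, 147, 877], [721, -140, 146], [1130, 147, 877], [722, -125, 149], [723, -130, 145], [728, -135, 147], [1130, 147, 877], [730, -127, 148], [734, -134, 148], [727, -119, 143], [734, -123, 148], [738, -128, 147], [741, -132, 147], [742, -130, 145], [1130, 147, 877], [1130, 147, 877], [1130, 147, 877], [1130, 147, 877]]
```

View pics/crop1.png

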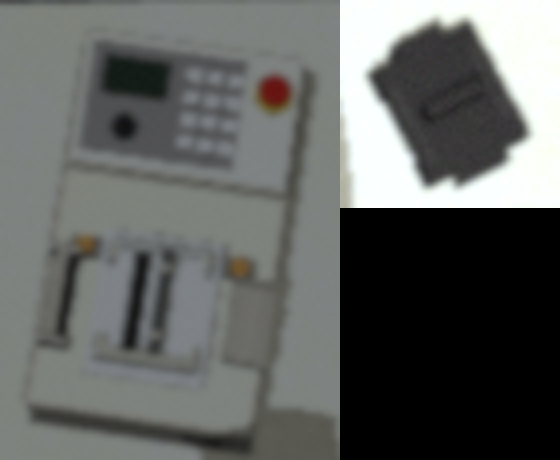

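```bash
cat > fit.py <<'E'
from h import *
def machine(n,c,y=None):
    P=cloud(c); Q=P.reshape(-1,3); k=(Q[:,2]>.088)&(Q[:,2]<.165)&(Q[:,0]>.4)&(Q[:,0]<.83)&(abs(Q[:,1]+.05)<.2)
    m=np.uint8(k.reshape(P.shape[:2])); l,lab,st,_=cv2.connectedComponentsWithStats(m,connectivity=4)
    b=1+np.argmax(st[1:,4]); Q=P[lab==b]; r=cv2.minAreaRect((Q[:,:2]*1000).astype(np.float32)); print(n,"case",r)
    return Q
E
python3 - <<'E'
from fit import *
for n in("top","scene"):
    c=dict(np.load(f"/tmp/{n}.npz")); Q=machine(n,c)
    (cx,cy),(w,h),a=cv2.minAreaRect((Q[:,:2]*1000).astype(np.float32))
    a=np.radians(a if w>h else a-90); ex=np.array([np.cos(a),np.sin(a)]); 
    if ex[0]<0: ex=-ex
    ey=np.array([-ex[1],ex[0]]); o=np.array([cx,cy])/1000-.065*ex; print("yaw",np.degrees(np.arctan2(ex[1],ex[0])),"head origin",o)
    L=np.c_[(Q[:,:2]-o)@ex,(Q[:,:2]-o)@ey,Q[:,2]]
    S=L[(L[:,2]>.139)&(abs(L[:,0])<.06)&(abs(L[:,1])<.056)]; print("upstand",len(S),np.percentile(S,[0,3,50,97,100],axis=0).round(4).tolist(), cv2.minAreaRect((S[:,:2]*1000).astype(np.float32)))
    # rim: points outside upstand inside flange
    S=L[(abs(L[:,0])<.056)&(abs(L[:,0])>.050)&(abs(L[:,1])<.044)]; print("rim x ends",len(S),np.percentile(S[:,2],[10,30,50,70,90]))
    S=L[(abs(L[:,0])<.075)&(abs(L[:,1])<.05)&(L[:,2]>.112)];print("rim extents",np.percentile(S,[.5,99.5],axis=0).round(4).tolist())
E
```

```text
top case ((625.7393188476562, -48.17047882080078), (181.02626037597656, 299.04425048828125), 80.2177734375)
yaw -9.7822265625 head origin [ 0.56168438 -0.03712673]
upstand 238 [[-0.0458, -0.0398, 0.1392], [-0.0444, -0.0373, 0.1399], [-0.0055, -0.0048, 0.1453], [0.0473, 0.0378, 0.1535], [0.0491, 0.04, 0.1584]] ((1.5335540771484375, 0.5794754028320312), (94.68119812011719, 79.73036193847656), 0.856089174747467)
rim x ends 117 [0.09819634 0.1044615  0.12220527 0.12451708 0.12797763]
rim extents [[-0.0548, -0.0465, 0.1147], [0.0587, 0.0462, 0.154]]
scene case ((628.8927612304688, -47.90544891357422), (183.62234497070312, 301.6341247558594), 80.1273422241211)
yaw -9.872657775878906 head origin [ 0.56485533 -0.03676062]
upstand 336 [[-0.0472, -0.0392, 0.139], [-0.0431, -0.0351, 0.1397], [0.0217, -0.0022, 0.1456], [0.0465, 0.0397, 0.1524], [0.0482, 0.0414, 0.1536]] ((0.6603584289550781, 1.1168289184570312), (95.33783721923828, 80.29956817626953), 0.30112916231155396)
rim x ends 152 [0.10005036 0.10168542 0.12170877 0.12373975 0.12516742]
rim extents [[-0.0502, -0.0441, 0.1155], [0.0572, 0.0472, 0.1528]]
```

```bash
cat > plan.py <<'E'
from h import *
from scipy.spatial.transform import Rotation as Ro
def pose():
    s=robot.state(); return s,np.array(s["position"]),Ro.from_quat(s["ee_rot"])
def target_rot(yaw,R):  # tool x down, tool y at yaw or yaw+180, nearest
    best=None
    for y in(yaw,yaw+180):
        a=np.radians(y); ty=np.array([np.cos(a),np.sin(a),0]); tx=np.array([0,0,-1.]); T=Ro.from_matrix(np.c_[tx,ty,np.cross(tx,ty)])
        v=(R.inv()*T).as_rotvec()
        if best is None or np.linalg.norm(v)<np.linalg.norm(best[1]): best=(T,v)
    return best
def go(x,y,z,yaw,n):
    s,p,R=pose(); T,v=target_rot(yaw,R); d=(np.array([x,y,z])-p)
    # shift applied along tool axes: give split as if turn done first, and with no turn
    print("t",round(s["t"],2),"pos",p.round(4),"yawY",np.degrees(np.arctan2(*R.as_matrix()[[1,0],1])).round(2),"tilt",R.as_matrix()[:,0].round(4),"q",s["q"].round(3),"F",s["ft_force"].round(2),"w",round(s["grip_width"],4))
    print(" turn units/row",(v/.15/n).round(3),"rotvec",v.round(4)); 
    print(" dp units total: current axes",(R.inv().apply(d)/.04).round(3)," target axes",(T.inv().apply(d)/.04).round(3))
E
python3 -c "
from plan import *
go(.467,-.268,.2,26,4); go(.467,-.268,.2,-9.7,4)"
```

```text
t 0.1 pos [ 0.1899 -0.5421  0.2304] yawY -70.7 tilt [-2.0e-04  1.8e-03 -1.0e+00] q [-1.444  0.159  1.598  0.     1.386 -0.21 ] F [-0.3   0.73 -1.16] w 0.0855
 turn units/row [2.423e+00 2.000e-03 3.000e-03] rotvec [1.4538e+00 9.0000e-04 1.7000e-03]
 dp units total: current axes [ 0.77  -4.178 -8.802]  target axes [ 0.759 -9.23   3.123]
t 0.1 pos [ 0.1899 -0.5421  0.2304] yawY -70.7 tilt [-2.0e-04  1.8e-03 -1.0e+00] q [-1.444  0.159  1.598  0.     1.386 -0.21 ] F [-0.3   0.73 -1.16] w 0.0855
 turn units/row [-1.775 -0.002  0.002] rotvec [-1.0647 -0.0013  0.0014]
 dp units total: current axes [ 0.77  -4.178 -8.802]  target axes [ 0.759  5.673 -7.922]
```

{"api": "move_arm", "payload": {"turn": [[0, 0, 0], [0, 0, 0], [0, 0, 0], [0, 0, 0], [0, 0, 0], [0, 0, 0], [0, 0, 0], [0, 0, 0], [0, 0, 0], [0, 0, 0], [0, 0, 0], [0, 0, 0]], "dp": [[0.06, -0.35, -0.73], [0.06, -0.35, -0.73], [0.06, -0.35, -0.73], [0.06, -0.35, -0.73], [0.06, -0.35, -0.73], [0.06, -0.35, -0.73], [0.06, -0.35, -0.73], [0.06, -0.35, -0.73], [0.06, -0.35, -0.73], [0.06, -0.35, -0.73], [0.06, -0.35, -0.73], [0.06, -0.35, -0.73]], "gripper": [-1, -1, -1, -1, -1, -1, -1, -1, -1, -1, -1, -1]}}

```text
t: 1.6
position: [0.4656, -0.2673, 0.2019]
ee_rot: [-0.697, -0.119, 0.697, -0.118]
ft_force: [-0.4, -0.2, 0.1]
grip_width: 0.0853
```

{"api": "move_arm", "payload": {"turn": [[-0.94, 0, 0], [-0.94, 0, 0], [-0.94, 0, 0], [-0.94, 0, 0], [-0.94, 0, 0], [-0.94, 0, 0], [-0.94, 0, 0], [-0.94, 0, 0], [-0.94, 0, 0], [-0.94, 0, 0], [-0.94, 0, 0], [-0.94, 0, 0]], "dp": [[0, 0, 0], [0, 0, 0], [0, 0, 0], [0, 0, 0], [0, 0, 0], [0, 0, 0], [0, 0, 0], [0, 0, 0], [0, 0, 0], [0, 0, 0], [0, 0, 0], [0, 0, 0]], "gripper": [-1, -1, -1, -1, -1, -1, -1, -1, -1, -1, -1, -1]}}

```text
t: 3.1
position: [0.4649, -0.268, 0.2019]
ee_rot: [0.372, 0.602, -0.372, 0.601]
ft_force: [0.4, -0.4, -0.2]
grip_width: 0.0855
```

```bash
python3 - <<'E'
from plan import *
c=robot.camera("wrist"); save(c,"w1"); P=cloud(c); print(c["vfov"],c["R"].round(3).tolist(),c["t"]); 
go(.467,-.268,.12,26,1)
Q=P.reshape(-1,3)
for lo,hi in((.045,.062),(.07,.09)):
    S=Q[(Q[:,2]>lo)&(Q[:,2]<hi)&(np.hypot(Q[:,0]-.467,Q[:,1]+.268)<.1)]
    if len(S)>5: print(lo,len(S),"zmed",np.median(S[:,2]),"mean",S.mean(0),cv2.minAreaRect((S[:,:2]*1000).astype(np.float32)))
E
```

```text
68.65421275688146 [[0.895, 0.447, -0.001], [0.43, -0.86, 0.275], [0.122, -0.246, -0.962]] [-0.29558203 -0.45841376  0.22874235]
t 3.15 pos [ 0.4649 -0.2681  0.202 ] yawY 26.74 tilt [-8.e-04  7.e-04 -1.e+00] q [-0.748  0.084  1.737 -0.     1.321 -1.215] F [ 0.09 -1.14 -0.2 ] w 0.085
 turn units/row [ 0.087 -0.006  0.002] rotvec [ 0.013  -0.001   0.0004]
 dp units total: current axes [2.049 0.047 0.024]  target axes [2.049 0.047 0.021]
0.045 9608 zmed 0.05501954700721276 mean [ 0.46676652 -0.26795823  0.05498719] ((468.1528625488281, -270.6158142089844), (124.10011291503906, 90.2636489868164), 25.908599853515625)
0.07 853 zmed 0.07978926472293757 mean [ 0.46712979 -0.26888945  0.0796106 ] ((467.921142578125, -270.05621337890625), (13.678269386291504, 49.14478302001953), 26.41088104248047)
```

View pics/w1.png

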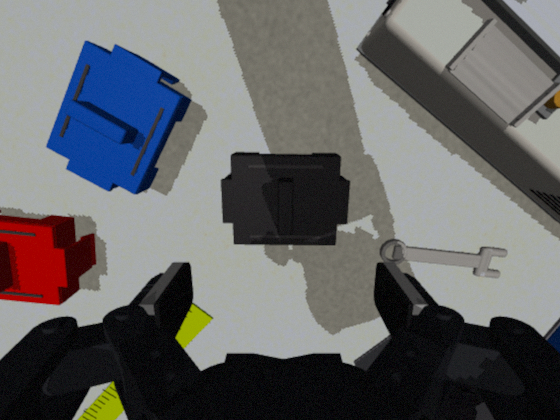

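The wrist view shows the guard at (285,200) with the rib in line with the jaws. All three cameras agree: the rib is near (467.5,-269.3), yaw 26°. Descending.

{"api": "move_arm", "payload": {"turn": [[0.09, 0, 0], [0, 0, 0], [0, 0, 0], [0, 0, 0], [0, 0, 0], [0, 0, 0], [0, 0, 0], [0, 0, 0], [0, 0, 0], [0, 0, 0]], "dp": [[0.4, 0.05, 0.06], [0.6, 0, 0], [0.6, 0, 0], [0.6, 0, 0], [0.5, 0, 0], [0.4, 0, 0], [0.3, 0, 0], [0.21, 0, 0], [0, 0, 0], [0, 0, 0]], "gripper": [-1, -1, -1, -1, -1, -1, -1, -1, 0.3, 0.3], "squeeze": 70}}

```text
t: 4.4
position: [0.4685, -0.27, 0.0587]
ee_rot: [0.377, 0.597, -0.378, 0.598]
ft_force: [-0.4, 0.0, 0.6]
grip_width: 0.0517
```

{"api": "move_arm", "payload": {"turn": [[0, 0, 0], [0, 0, 0], [0, 0, 0], [0, 0, 0], [0, 0, 0], [0, 0, 0]], "dp": [[0, 0, 0], [0, 0, 0], [0, 0, 0], [0, 0, 0], [0, 0, 0], [0, 0, 0]], "gripper": [1, 1, 1, 1, 1, 1]}}

```text
t: 5.15
position: [0.4685, -0.27, 0.0587]
ee_rot: [0.377, 0.597, -0.378, 0.598]
ft_force: [-0.1, -0.1, 4.9]
grip_width: 0.0125
```

```bash
python3 -c "
from plan import *
go(.4675,-.2693,.057,26,1); go(.5635,-.0367,.19,-9.7,5)"
```

```text
t 5.15 pos [ 0.4685 -0.27    0.0587] yawY 25.47 tilt [ 1.e-03 -8.e-04 -1.e+00] q [-0.746  0.274  1.831  0.     1.036 -1.191] F [-0.11 -0.06  4.89] w 0.0125
 turn units/row [-0.062  0.007 -0.004] rotvec [-0.0093  0.0011 -0.0005]
 dp units total: current axes [ 0.042 -0.015 -0.026]  target axes [ 0.043 -0.015 -0.026]
t 5.15 pos [ 0.4685 -0.27    0.0587] yawY 25.47 tilt [ 1.e-03 -8.e-04 -1.e+00] q [-0.746  0.274  1.831  0.     1.036 -1.191] F [-0.11 -0.06  4.89] w 0.0125
 turn units/row [ 0.818  0.001 -0.001] rotvec [ 0.6138  0.0009 -0.0009]
 dp units total: current axes [-3.285  4.654 -4.24 ]  target axes [-3.282  1.359 -6.148]
```

{"api": "move_arm", "payload": {"turn": [[0, 0, 0], [0, 0, 0], [0, 0, 0], [0, 0, 0], [0, 0, 0], [0, 0, 0], [0.82, 0, 0], [0.82, 0, 0], [0.82, 0, 0], [0.82, 0, 0], [0.82, 0, 0], [0, 0, 0]], "dp": [[-0.3, 0, 0], [-0.9, 0, 0], [-1, 0, 0], [-1, 0, 0], [-1, 0, 0], [-0.6, 0, 0], [0, 0, 0], [0, 0, 0], [0, 0, 0], [0, 0, 0], [0, 0, 0], [0, 0, 0]], "gripper": [1, 1, 1, 1, 1, 1, 1, 1, 1, 1, 1, 1]}}

```text
t: 6.65
position: [0.4676, -0.2693, 0.2498]
ee_rot: [-0.54, -0.456, 0.541, -0.456]
ft_force: [-0.4, 0.9, -1.4]
grip_width: 0.0125
```

{"api": "move_arm", "payload": {"turn": [[0, 0, 0], [0, 0, 0], [0, 0, 0], [0, 0, 0], [0, 0, 0], [0, 0, 0]], "dp": [[0, 0.27, -0.7], [0, 0.27, -0.7], [0, 0.27, -0.7], [0, 0.27, -0.7], [0, 0.27, -0.7], [0, 0, 0]], "gripper": [1, 1, 1, 1, 1, 1]}}

```text
t: 7.4
position: [0.5453, -0.1391, 0.2499]
ee_rot: [-0.54, -0.457, 0.54, -0.457]
ft_force: [-0.4, -0.3, -1.2]
grip_width: 0.0123
```

```bash
python3 - <<'E'
from fit import *
from plan import *
c=robot.camera("wrist"); save(c,"w2"); np.savez("/tmp/w2",**c); P=cloud(c)
go(.5635,-.0367,.25,-9.7,1)
Q=P.reshape(-1,3); 
a=np.radians(-9.7); ex=np.array([np.cos(a),np.sin(a)]); ey=np.array([-ex[1],ex[0]]); o=np.array([.5635,-.0367])
L=np.c_[(Q[:,:2]-o)@ex,(Q[:,:2]-o)@ey,Q[:,2]]
near=(abs(L[:,0])<.075)&(abs(L[:,1])<.056)
print(np.histogram(L[near][:,2],bins=np.arange(.09,.18,.003)))
for lo,hi in((.1415,.155),(.135,.155)):
    S=L[near&(L[:,2]>lo)&(L[:,2]<hi)]; print("upstand",len(S),np.percentile(S,[0,1,50,99,100],axis=0).round(4).tolist(),cv2.minAreaRect((S[:,:2]*1000).astype(np.float32)))
S=L[near&(L[:,2]>.117)&(L[:,2]<.130)&(abs(L[:,0])<.06)]; print("rim",np.percentile(S,[1,50,99],axis=0).round(4).tolist(),cv2.minAreaRect((S[:,:2]*1000).astype(np.float32)))
E
```

```text
t 7.45 pos [ 0.5449 -0.1403  0.2499] yawY -9.58 tilt [-9.e-04 -1.e-04 -1.e+00] q [-4.660e-01  1.150e-01  1.608e+00 -1.000e-03  1.419e+00 -2.990e-01] F [-0.64 -0.23 -0.92] w 0.012
 turn units/row [0.014 0.002 0.006] rotvec [0.0021 0.0003 0.0009]
 dp units total: current axes [-0.004  0.028 -2.631]  target axes [-0.003  0.022 -2.631]
(array([    0,     0,     3,  4996,   784,     0,     1,   114,   235,
          27,   304, 10622,   311,   125,  1415,   398,   332,   590,
        1577,  1205,   441,    40,     0,     0,     0,     0,     0,
           0,     0]), array([0.09 , 0.093, 0.096, 0.099, 0.102, 0.105, 0.108, 0.111, 0.114,
       0.117, 0.12 , 0.123, 0.126, 0.129, 0.132, 0.135, 0.138, 0.141,
       0.144, 0.147, 0.15 , 0.153, 0.156, 0.159, 0.162, 0.165, 0.168,
       0.171, 0.174, 0.177]))
upstand 3741 [[-0.045, -0.0413, 0.1415], [-0.044, -0.04, 0.1418], [0.0001, -0.007, 0.1465], [0.0475, 0.036, 0.153], [0.0484, 0.0375, 0.1549]] ((1.6952171325683594, -1.9238967895507812), (78.59246063232422, 93.50157165527344), 89.83849334716797)
upstand 4583 [[-0.0458, -0.0422, 0.135], [-0.045, -0.0413, 0.1351], [0.0009, -0.006, 0.1457], [0.0484, 0.0374, 0.1529], [0.0492, 0.0383, 0.1549]] ((1.6754913330078125, -1.9257049560546875), (80.10952758789062, 95.08233642578125), 89.6629867553711)
rim [[-0.0545, -0.0475, 0.1226], [0.0027, 0.001, 0.1244], [0.058, 0.0522, 0.1269]] ((1.7124481201171875, 0.16625595092773438), (111.879150390625, 114.35861206054688), 89.7635269165039)
```

View pics/w2.png

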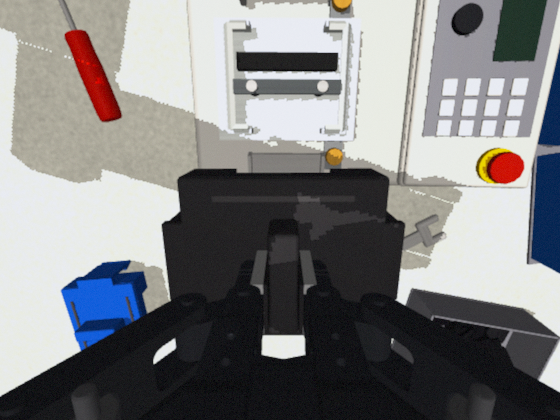

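The wrist view shows the head's upstand at about (290,78) and the held guard, top edge at row 172, spanning columns 180 to 388. Next I measure both in the same frame so that the calibration error cancels.

```bash
python3 - <<'E'
from fit import *
from plan import *
c=dict(np.load("/tmp/w2.npz")); P=cloud(c); s,p,R=pose()
L=(P.reshape(-1,3)-p)@R.as_matrix()   # tool frame: x down, y jaw, z
uv=np.mgrid[:420,:560][::-1].reshape(2,-1).T
rel=lambda S:S
print("hist x",np.histogram(L[(abs(L[:,1])<.07)&(abs(L[:,2])<.06)][:,0],bins=np.arange(-.03,.05,.004)))
H=(abs(L[:,1])<.075)&(L[:,2]>-.06)&(L[:,2]<.03)&(L[:,0]>0)&(L[:,0]<.012)
S=L[H]; A=np.c_[S[:,1:],np.ones(len(S))]; k=np.linalg.lstsq(A,S[:,0],rcond=None)[0]; print("hood plane: x=",k.round(4),"-> slopes y,z rad")
F=S[S[:,2]<-.030]; 
B=S[(abs(S[:,1])<.045)]; 
# far (-z) edge
bins=np.linspace(-.045,.045,19); e=[B[(B[:,1]>=a)&(B[:,1]<b)][:,2].min() for a,b in zip(bins,bins[1:])]; m=(bins[1:]+bins[:-1])/2
pf=np.polyfit(m[1:-1],e[1:-1],1); print("far edge z",np.median(e).round(4),"slope",pf.round(4))
zb=np.linspace(-.040,-.022,7); 
for a,b in zip(zb,zb[1:]):
    q=S[(S[:,2]>=a)&(S[:,2]<b)]; print("z",a.round(3),"y ext",np.percentile(q[:,1],[.3,99.7]).round(4))
# head in tool frame
U=L[(P.reshape(-1,3)[:,2]>.135)&(P.reshape(-1,3)[:,2]<.156)&(abs(L[:,1])<.06)&(L[:,2]<-.05)&(L[:,2]>-.16)]
print("upstand",cv2.minAreaRect((U[:,1:]*1000).astype(np.float32)))
Rm=L[(abs(P.reshape(-1,3)[:,2]-.1245)<.003)&(abs(L[:,1])<.064)&(L[:,2]<-.05)&(L[:,2]>-.16)]
print("rim y ext",np.percentile(Rm[:,1],[.5,99.5]))
E
```

```text
hist x (array([  330,   395,  3075,   291,   266,   191,    87,   161, 21870,
         320,   299,   271,   256,   120,   107,    95,    88,     1,
           0]), array([-0.03 , -0.026, -0.022, -0.018, -0.014, -0.01 , -0.006, -0.002,
        0.002,  0.006,  0.01 ,  0.014,  0.018,  0.022,  0.026,  0.03 ,
        0.034,  0.038,  0.042,  0.046]))
hood plane: x= [ 0.0004 -0.0056  0.0038] -> slopes y,z rad
far edge z -0.0456 slope [-0.0032 -0.0456]
z -0.04 y ext [-0.0511  0.0514]
z -0.037 y ext [-0.0511  0.0512]
z -0.034 y ext [-0.0511  0.0517]
z -0.031 y ext [-0.051   0.0514]
z -0.028 y ext [-0.0509  0.0515]
z -0.025 y ext [-0.0606  0.0612]
upstand ((2.882678985595703, -103.32576751708984), (95.082275390625, 80.10966491699219), 0.45938095450401306)
rim y ext [-0.05367721  0.05955868]
```

{"api": "move_arm", "payload": {"turn": [[0.05, 0, 0], [0, 0, 0], [0, 0, 0], [0, 0, 0], [0, 0, 0], [0, 0, 0], [0, 0, 0], [0, 0, 0], [0, 0, 0], [0, 0, 0], [0, 0, 0], [0, 0, 0]], "dp": [[0, 0.07, -0.385], [0, 0, -0.6], [0, 0, -0.6], [0, 0, -0.6], [0, 0, -0.4], [0, 0, 0], [0.3, 0, 0], [0.4, 0, 0], [0.4, 0, 0], [0.3, 0, 0], [0.12, 0, 0], [0, 0, 0]], "gripper": [1, 1, 1, 1, 1, 1, 1, 1, 1, 1, 1, 1]}}

```text
t: 8.95
position: [0.5659, -0.0395, 0.189]
ee_rot: [-0.542, -0.454, 0.543, -0.453]
ft_force: [0.0, 0.7, -2.0]
grip_width: 0.0123
```

```bash
python3 - <<'E'
from plan import *
go(.565,-.0388,.1842,-9.8,1)
c=robot.camera("scene"); save(c,"s2"); I=c["img"][190:290,210:345,::-1]; cv2.imwrite("pics/s2c.png",cv2.resize(I,None,fx=5,fy=5,interpolation=cv2.INTER_CUBIC))
E
```

```text
t 8.95 pos [ 0.5659 -0.0395  0.189 ] yawY -10.2 tilt [-4.e-04  1.e-04 -1.e+00] q [-0.283  0.174  1.665 -0.     1.303 -0.105] F [ 0.03  0.71 -1.96] w 0.0123
 turn units/row [-0.046 -0.     0.003] rotvec [-0.0069 -0.      0.0004]
 dp units total: current axes [ 0.121 -0.025 -0.013]  target axes [ 0.121 -0.025 -0.013]
```

View pics/s2c.png

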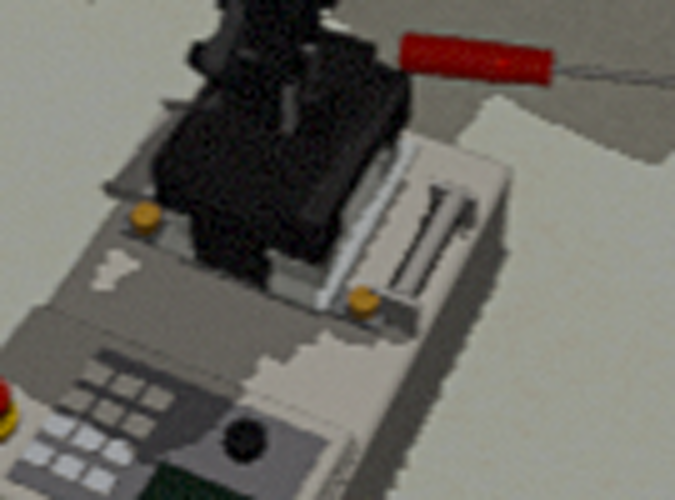

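The crop shows the guard sitting squarely over the head, with the back clip arm hanging outside its end at about (230,250). I'll creep down by feel.

{"api": "move_arm", "payload": {"turn": [[-0.04, 0, 0], [0, 0, 0], [0, 0, 0], [0, 0, 0]], "dp": [[0.05, -0.01, 0], [0.05, 0, 0], [0.03, 0, 0], [0, 0, 0]], "gripper": [1, 1, 1, 1]}}

```text
t: 9.5
position: [0.5655, -0.0394, 0.184]
ee_rot: [-0.541, -0.455, 0.541, -0.455]
ft_force: [0.1, 0.8, -1.9]
grip_width: 0.0125
```

{"api": "move_arm", "payload": {"turn": [[0, 0, 0], [0, 0, 0]], "dp": [[0.025, 0, 0], [0.025, 0, 0]], "gripper": [1, 1]}}

```text
t: 9.75
position: [0.5656, -0.0394, 0.1821]
ee_rot: [0.541, 0.455, -0.541, 0.455]
ft_force: [0.2, 0.5, -1.9]
grip_width: 0.0127
```

{"api": "move_arm", "payload": {"turn": [[0, 0, 0], [0, 0, 0]], "dp": [[0.025, 0, 0], [0.025, 0, 0]], "gripper": [1, 1]}}

```text
t: 10.0
position: [0.5656, -0.0394, 0.18]
ee_rot: [-0.541, -0.455, 0.541, -0.455]
ft_force: [-0.5, 0.2, -1.0]
grip_width: 0.012
```

{"api": "move_arm", "payload": {"turn": [[0, 0, 0], [0, 0, 0]], "dp": [[0.025, 0, 0], [0.025, 0, 0]], "gripper": [1, 1]}}

```text
t: 10.25
position: [0.5655, -0.0394, 0.178]
ee_rot: [-0.541, -0.455, 0.541, -0.455]
ft_force: [-0.8, -0.3, -1.7]
grip_width: 0.0123
```

{"api": "move_arm", "payload": {"turn": [[0, 0, 0], [0, 0, 0]], "dp": [[0.025, 0, 0], [0.025, 0, 0]], "gripper": [1, 1]}}

```text
t: 10.5
position: [0.5655, -0.0394, 0.1761]
ee_rot: [-0.541, -0.455, 0.541, -0.455]
ft_force: [-1.5, -0.3, -0.6]
grip_width: 0.0123
```

{"api": "move_arm", "payload": {"turn": [[0, 0, 0], [0, 0, 0]], "dp": [[0.025, -0.012, 0], [0.025, 0, 0]], "gripper": [1, 1]}}

```text
t: 10.75
position: [0.5654, -0.0394, 0.1745]
ee_rot: [0.541, 0.455, -0.541, 0.455]
ft_force: [-0.4, 0.8, 1.9]
grip_width: 0.0122
```

{"api": "move_arm", "payload": {"turn": [[0, 0, 0], [0, 0, 0]], "dp": [[0.025, 0, 0], [0.025, 0, 0]], "gripper": [1, 1]}}

```text
t: 11.0
position: [0.5655, -0.0394, 0.1727]
ee_rot: [0.541, 0.455, -0.541, 0.456]
ft_force: [-0.8, 0.4, 5.1]
grip_width: 0.0127
```

{"api": "move_arm", "payload": {"turn": [[0, 0, 0], [0, 0, 0]], "dp": [[0.025, 0, 0], [0.025, 0, 0]], "gripper": [1, 1]}}

```text
t: 11.25
position: [0.5657, -0.0395, 0.171]
ee_rot: [0.541, 0.455, -0.541, 0.456]
ft_force: [-0.8, 0.6, 7.9]
grip_width: 0.0125
```

{"api": "move_arm", "payload": {"turn": [[0, 0, 0], [0, 0, 0]], "dp": [[0.025, 0, 0], [0.015, 0, 0]], "gripper": [1, 1]}}

```text
t: 11.5
position: [0.5659, -0.0395, 0.17]
ee_rot: [0.542, 0.455, -0.541, 0.456]
ft_force: [-2.1, 0.7, 8.6]
grip_width: 0.0122
```

{"api": "move_arm", "payload": {"turn": [[0, 0, 0], [0, 0, 0]], "dp": [[0.02, 0, 0], [0.02, 0, 0]], "gripper": [1, 1]}}

```text
t: 11.75
position: [0.5653, -0.0394, 0.1675]
ee_rot: [0.541, 0.455, -0.541, 0.455]
ft_force: [-1.2, 0.8, 4.4]
grip_width: 0.0125
```

{"api": "move_arm", "payload": {"turn": [[0, 0, 0], [0, 0, 0]], "dp": [[0.02, 0, 0], [0.02, 0, 0]], "gripper": [1, 1]}}

```text
t: 12.0
position: [0.5652, -0.0394, 0.1653]
ee_rot: [0.541, 0.455, -0.541, 0.455]
ft_force: [-0.8, -0.3, 4.0]
grip_width: 0.0123
```

Past the peak (about 10 N net), the noses are now sliding at about 5 N. I continue to the snap and the hard stop in small steps.

{"api": "move_arm", "payload": {"turn": [[0, 0, 0], [0, 0, 0]], "dp": [[0.018, 0, 0], [0.018, 0, 0]], "gripper": [1, 1]}}

```text
t: 12.25
position: [0.5652, -0.0394, 0.1638]
ee_rot: [0.541, 0.455, -0.541, 0.455]
ft_force: [-1.2, 0.5, 2.9]
grip_width: 0.0126
```

{"api": "move_arm", "payload": {"turn": [[0, 0, 0], [0, 0, 0]], "dp": [[0.012, 0, 0], [0, 0, 0]], "gripper": [1, 1]}}

```text
t: 12.5
position: [0.5644, -0.0391, 0.1623]
ee_rot: [-0.541, -0.456, 0.541, -0.455]
ft_force: [-0.1, -0.1, -2.0]
grip_width: 0.0127
```

{"api": "move_arm", "payload": {"turn": [[0, 0, 0], [0, 0, 0]], "dp": [[0.01, 0, 0], [0, 0, 0]], "gripper": [1, 1]}}

```text
t: 12.75
position: [0.565, -0.0393, 0.1625]
ee_rot: [-0.541, -0.455, 0.541, -0.455]
ft_force: [0.8, 0.1, -2.0]
grip_width: 0.0126
```

{"api": "move_arm", "payload": {"turn": [[0, 0, 0], [0, 0, 0]], "dp": [[0.008, 0, 0], [0, 0, 0]], "gripper": [1, 1]}}

```text
t: 13.0
position: [0.5651, -0.0393, 0.1625]
ee_rot: [-0.541, -0.455, 0.541, -0.455]
ft_force: [-0.0, 0.8, -1.8]
grip_width: 0.0122
```

{"api": "move_arm", "payload": {"turn": [[0, 0, 0], [0, 0, 0]], "dp": [[0.015, 0, 0], [0, 0, 0]], "gripper": [1, 1]}}

```text
t: 13.25
position: [0.5652, -0.0393, 0.1622]
ee_rot: [0.541, 0.455, -0.541, 0.455]
ft_force: [-0.4, 0.3, -0.2]
grip_width: 0.0123
```

```bash
python3 -c "
from plan import *
go(.565,-.0388,.1622,-9.8,1)"
```

```text
t 13.25 pos [ 0.5652 -0.0393  0.1622] yawY -9.85 tilt [ 2.e-04 -0.e+00 -1.e+00] q [-0.283  0.198  1.693  0.     1.251 -0.111] F [-0.42  0.28 -0.15] w 0.0123
 turn units/row [-0.006 -0.    -0.001] rotvec [-0.0009 -0.     -0.0002]
 dp units total: current axes [ 0.001 -0.006 -0.012]  target axes [ 0.001 -0.006 -0.012]
```

{"api": "move_arm", "payload": {"turn": [[0, 0, 0], [0, 0, 0]], "dp": [[0.012, 0, 0], [0, 0, 0]], "gripper": [1, 1]}}

```text
t: 13.5
position: [0.5652, -0.0393, 0.1622]
ee_rot: [0.541, 0.455, -0.541, 0.455]
ft_force: [-3.5, 0.2, 3.6]
grip_width: 0.0124
```

{"api": "move_arm", "payload": {"turn": [[0, 0, 0], [0, 0, 0]], "dp": [[0.01, 0, 0], [0, 0, 0]], "gripper": [1, 1]}}

```text
t: 13.75
position: [0.5652, -0.0393, 0.1622]
ee_rot: [0.541, 0.455, -0.541, 0.455]
ft_force: [-3.8, 0.6, 6.9]
grip_width: 0.0127
```

It is at the hard stop: z holds at 0.1622, the predicted home height, while the force rises to about 8 N net. I'll relieve the load, open and withdraw.

{"api": "move_arm", "payload": {"turn": [[0, 0, 0], [0, 0, 0], [0, 0, 0], [0, 0, 0], [0, 0, 0]], "dp": [[-0.02, 0, 0], [0, 0, 0], [0, 0, 0], [0, 0, 0], [0, 0, 0]], "gripper": [1, 1, 0, 0, 0]}}

```text
t: 14.38
position: [0.5651, -0.0394, 0.1617]
ee_rot: [-0.541, -0.455, 0.541, -0.455]
ft_force: [0.2, 0.5, -0.1]
grip_width: 0.0426
```

{"api": "move_arm", "payload": {"turn": [[0, 0, 0], [0, 0, 0], [0, 0, 0], [0, 0, 0], [0, 0, 0], [0, 0, 0], [0, 0, 0], [0, 0, 0], [0, 0, 0]], "dp": [[-0.2, 0, 0], [-0.5, 0, 0], [-0.8, 0, 0], [-0.8, 0, 0], [-0.6, 0, 0.5], [0, 0, 0.8], [0, 0, 0.8], [0, 0, 0.4], [0, 0, 0]], "gripper": [0, 0, 0, 0, 0, 0, 0, 0, 0]}}

```text
t: 15.5
position: [0.5479, -0.1383, 0.2781]
ee_rot: [0.542, 0.455, -0.541, 0.455]
ft_force: [0.9, 1.0, -0.2]
grip_width: 0.0425
```

```bash
python3 - <<'E'
from plan import *
c=robot.camera("wrist"); save(c,"w3"); P=cloud(c); s,p,R=pose(); print(s["t"],p,s["ft_force"],s["grip_width"])
Q=P.reshape(-1,3); dark=c["img"].reshape(-1,3).max(1)<90
a=np.radians(-9.8); ex=np.array([np.cos(a),np.sin(a)]); ey=np.array([-ex[1],ex[0]]); o=np.array([.5652,-.0387])
L=np.c_[(Q[:,:2]-o)@ex,(Q[:,:2]-o)@ey,Q[:,2]]
S=L[(abs(L[:,0])<.07)&(abs(L[:,1])<.05)&(L[:,2]>.152)&(L[:,2]<.168)]
k=np.linalg.lstsq(np.c_[S[:,:2],np.ones(len(S))],S[:,2],rcond=None)[0]; print("hood top plane",k.round(4),len(S),cv2.minAreaRect((S[:,:2]*1000).astype(np.float32)))
E
```

```text
15.55 [ 0.54808478 -0.13752114  0.27809753] [ 0.33216382  0.60983448 -1.14533137] 0.04249054853785262
hood top plane [-0.001   0.0007  0.1585] 15762 ((0.17889785766601562, -1.4175186157226562), (124.4222640991211, 90.2540054321289), 0.12566763162612915)
```

View pics/w3.png

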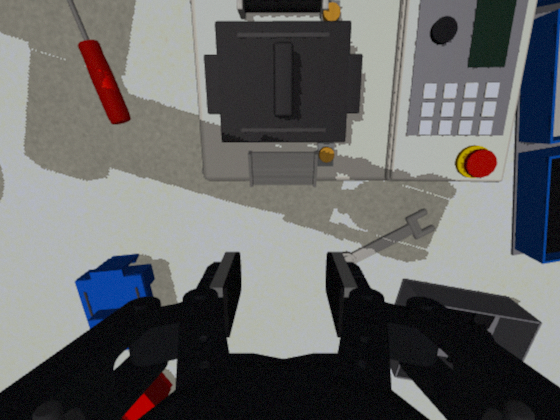

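The guard sits level at (283,82). Its hood top is at 158.5 mm, matching the rim's 124.4 mm plus 34 mm, and the arms are relaxed at 124.4 mm across both. Nothing else was touched, so I'm handing in.

```bash
python3 -c "
from workcell import robot
print(robot.sign_off())"
```

```text
the job is handed in; nothing more can be done
None
```

The blade guard is pressed home on the blade head, released, and handed in at about 15.6 s of the 51 s allowed.

**By feel:** The noses met the rim as expected. The force rose to about 10 N net, dropped to about 5 N while the noses slid, and then fell to zero at the snap. I pressed on to the hard stop at about 8 N net. Those are end-of-step readings, so a brief higher peak could have been missed, but they are well under 30 N.

**Last checks:**
- **Height and level:** The hood's top is at 158.5 mm, against 158.4 mm expected from the measured rim. It is level within about 0.001 rad.
- **Clip arms:** They measure 124.4 mm across both, so they are relaxed. I judged the snap from this and the force drop; I did no pull test.
- **Other objects:** The gripper is clear of everything. I never moved near the roller cover, the wrench or the blade box, but I did not re-measure where they are.

**Disagreement:** The cameras differed by about 1 to 2 mm on the head's position. I took a position between them, and the hood went on with only small sideways forces (under 4 N).

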